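# Set up the mug foot-finishing head and hang up the gauges

### The job

Set up the mug foot-finishing head: thread the plastic rings down its steel post one after another, the largest first and each smaller one on top of it, every one fully home on what lies below, and then the orange clamp collar on top of them all. Hang each profile gauge from the rack by its hole on the peg stand of its own colour, and leave the mugs alone.

Things in the scene. Friction and masses are not known exactly. Their poses are not given: they have to be found in the camera images.
- ring_a_mid (a point): grey plastic ring, outside diameter 66 mm, 38 mm high, bore 25 mm through its height; lies flat on the bench. The point is its centre, half-way up; z is its axis. Always present, the lowest of the stack
- ring_b_mid (a point): blue plastic ring, outside diameter 60 mm, 12 mm high, bore 25 mm through its height; lies flat on the bench. The point is its centre, half-way up; z is its axis. May be absent
- ring_c_mid (a point): green plastic ring, outside diameter 53 mm, 12 mm high, bore 25 mm through its height; lies flat on the bench. The point is its centre, half-way up; z is its axis. May be absent
- ring_d_mid (a point): yellow plastic ring, outside diameter 46 mm, 12 mm high, bore 25 mm through its height; lies flat on the bench. The point is its centre, half-way up; z is its axis. May be absent
- clamp_mid (a point): orange clamp collar, outside diameter 54 mm, 28 mm high, bore 25 mm through its height; lies flat on the bench. The point is its centre, half-way up; z is its axis. Goes on last
- spindle_seat (a point): on the axis of the head's vertical post, at the top face of its fixed green round base (124 mm across, 12 mm high), where the lowest ring rests. The steel post is 20 mm in diameter and rises 80 mm above this face, with a 4 mm taper at its tip; z points up
- gauge_red_mid (a point): red flat profile gauge: a plate 160 mm tall, 60 mm wide, 12 mm thick, standing upright in a slot of the wooden rack (the slot is 32 mm deep, with 2 to 3 mm of play). The 28 mm hole goes through its thickness, its centre 60 mm below the top edge on the centre line (20 mm above the plate's centre). The point is the centre of the plate; z points up to the holed end, x is the normal of its face
- gauge_red_hole (a point): the centre of the red gauge's hole; same axes as the gauge
- gauge_white_mid (a point): white flat profile gauge: a plate 160 mm tall, 60 mm wide, 12 mm thick, standing upright in a slot of the wooden rack (the slot is 32 mm deep, with 2 to 3 mm of play). The 28 mm hole goes through its thickness, its centre 60 mm below the top edge on the centre line (20 mm above the plate's centre). The point is the centre of the plate; z points up to the holed end, x is the normal of its face
- gauge_white_hole (a point): the centre of the white gauge's hole; same axes as the gauge
- peg_red_mid (a point): red peg stand (base 90 x 90 x 12 mm, upright column 20 mm thick, 195 mm high) with one steel peg 9 mm thick that leaves the column towards the stand's -x side, rising at 12 degrees; its tip is 75 mm from the column's axis, measured along the peg. The point is on the peg's axis, 40 mm from the column's axis along the peg; the axes are the stand's (x level, away from the tip; z up)
- peg_white_mid (a point): white peg stand (base 90 x 90 x 12 mm, upright column 20 mm thick, 195 mm high) with one steel peg 9 mm thick that leaves the column towards the stand's -x side, rising at 12 degrees; its tip is 75 mm from the column's axis, measured along the peg. The point is on the peg's axis, 40 mm from the column's axis along the peg; the axes are the stand's (x level, away from the tip; z up)
- mug0: upside-down mug, 82 mm across, 95 mm high, handle to its +y side; origin at the centre of its underside. Leave alone
- mug1: as mug0

How it is judged:
By the outcome, as a careful person would: the job done as asked, in the order asked, and still so for the second after the job is handed in, with the robot touching nothing.
Of ring_b, ring_c, ring_d only 2 to 3 are there at a start; the rules pass over those that are not, and their reading is None.
At some moment in a run one of ring_a, ring_b, ring_c, ring_d, clamp may be knocked a few centimetres aside while the robot is not near it.
It also fails if it takes over 210 s, if anything falls off the work surface, if the arm or the gripper's body presses on something with over 40 N, if the wrist force passes 120 N, or if a joint passes its speed limit or range.

### The arm

A 7-joint arm with a two-finger parallel gripper is mounted at the origin on the work surface. World frame = base frame: x ahead of the robot, y to its left, z up, the work surface at z = 0. Lengths are in m, angles in rad, forces in N, time in s.
With the tool pointing down it reaches from about 0.425 to 0.95 m from the base axis. Payload 4.7 kg.
Tool frame: the origin (TCP) lies on the centre line of the jaws, within the pads' length; the fingertips stand robot.nose_length ahead of it and the grasp point (between the pads) lies 8 mm behind it (robot.nose_length is the distance from the TCP to the fingertips, in m); z points along the fingers, x is the direction in which the jaws open and shut, and the axes are right-handed (so a half turn about z gives the same grasp; the last joint's range is limited). The gripper opens to 85 mm and grips with 20 to 120 N. Pads are 22 mm wide; open, the fingers measure 114 mm over their backs; the gripper's body (76 mm by 85 mm) begins 54 mm behind the grasp point. The pads swing forward as they close: fully open they stand 13 mm farther back than shut.
Start: joints at [-1.3, 0.469, -0.049, 1.532, 0.024, 1.141, -0.082], TCP at [0.199, 0.645, 0.242] pointing down, gripper open.
Joint ranges: [-2.59, 2.59], [-0.33, 1.99], [-1.39, 1.29], [0.1, 2.45], [-1.04, 4.18], [0.21, 1.99], [-2.66, 2.66]. Speed limits (rad/s): [2.57, 2.57, 3.14, 3.14, 3.14, 3.14, 3.14].

### API

Orientations are given as [roll, pitch, yaw] about the fixed x, y, z axes, in that order (R = Rz(yaw) Ry(pitch) Rx(roll)).
In Python, from plant import robot gives the robot as it stands. Calls block until the motion is done:
- robot.goto(position, orientation): joint-space move of the TCP to a pose.
- robot.move_straight(position, vel=0.15, attitude=None, contact_N=None): straight line of the TCP; attitude=None keeps the orientation; vel is the mean speed in m/s. With contact_N (N) it stops when the force on the tool has changed by that much, and returns True; else False.
- robot.move_joints(angles): joint-space move.
- robot.grip(opening, strength=None): opening from 0.0 (shut) to 1.0 (fully open); strength is the grip in N (None keeps the last); returns when the fingers have stopped.
- robot.sleep(seconds).
- robot.inverse_kinematics(position, orientation): joint angles nearest the present ones, or None.
- robot.sense(): the state.
- robot.grab_frame(name): name is "scene" or "top" or "wrist"; returns a dict with "image" (384x512x3 uint8, red, green, blue), "range_z" (384x512 float32, m along the optical axis (not along the pixel's ray), 0 where there is no reading), "fx", "fy", "cx", "cy" (pixels), "R" (3x3) and "t" (3): a world point X has camera coordinates R X + t. Camera axes: x right, y down, z forward; pixel columns grow to the right and rows downward; lengths in m; the calibration is good to about 2 mm. The wrist camera is an equidistant fisheye: a pixel r from the principal point sees the ray r / f radians off the axis. A picture is of the moment at which its call begins.
A pose or a line that the arm cannot do raises robot.IKError and nothing moves.
- robot.close_job(): hands the job in, once; it reports no verdict.
The state is a dict: "t": time; "joint_pos": joint angles; "joint_velocities": joint speeds; "effort": joint torques, N m; "tcp_pos": TCP position; "tcp_rot": TCP orientation; "wrist_force": force on the tool from outside, world axes, zero at the start; "torque": the same for the moment, N m; "opening": opening from 0.0 (shut) to 1.0 (fully open).
Only numpy, scipy, OpenCV 4.12 (cv2) and the standard library are available. Lean on these libraries where they do the work, as an engineer would, in place of code of your own. Each camera call takes 0.05 s, during which the arm holds its last target. There are 200 camera calls.

## Working session

There is one attempt and no reset: what is moved stays moved. The work goes in short steps, each a Python script; the robot and the scene stay as the last script left them, time stands still between calls to the robot, and variables do not carry over. Pictures are saved under pics/ and viewed, about 12 in all and at most 16, crops included, and the job is handed in when it is done.

```bash
ls; mkdir -p pics; python3 - <<'E'
from plant import robot
import cv2,numpy as np
for n in ["scene","top"]:
    f=robot.grab_frame(n); cv2.imwrite(f"pics/{n}0.png",cv2.resize(f["image"][:,:,::-1],(800,600),interpolation=cv2.INTER_CUBIC)); np.savez(f"{n}0.npz",**f)
    print(n,f["fx"],f["cx"],f["cy"],f["R"].round(3).tolist(),f["t"].round(3), (-f["R"].T@f["t"]).round(3))
print(robot.nose_length,robot.sense())
E
```

```text
pics
scene 463.1773303030302 258.20783545450894 192.47998215897493 [[-0.864, 0.503, -0.007], [0.301, 0.506, -0.809], [-0.403, -0.701, -0.588]] [ 0.45  -0.064  1.632] [1.066 0.95  0.912]
top 364.77788595684655 256.37304548895514 189.22669311760836 [[-0.014, -1.0, 0.007], [-0.984, 0.012, -0.177], [0.177, -0.01, -0.984]] [0.019 0.584 0.96 ] [0.404 0.022 1.048]
0.011 {'t': 0.1, 'joint_pos': array([-1.299915  ,  0.46938508, -0.04862155,  1.53357244,  0.02406173,
        1.14101383, -0.08228158]), 'joint_velocities': array([ 0.00069797, -0.00075122, -0.00092245, -0.00141004,  0.00169213,
        0.00202868,  0.00126591]), 'effort': array([ 2.99644962e-04, -5.11514640e+01, -4.71431238e-02, -2.38389802e+01,
        1.07687933e-02,  4.39436335e-03,  1.58425439e-05]), 'tcp_pos': array([0.19914586, 0.64442007, 0.2413509 ]), 'tcp_rot': array([3.14157642e+00, 1.79523564e-03, 1.27107013e+00]), 'wrist_force': array([-0.6348901 ,  0.13167332,  0.47933631]), 'torque': array([-0.0240503 ,  0.01393229,  0.0065053 ]), 'opening': 0.9968826510372364}
```

View pics/scene0.png

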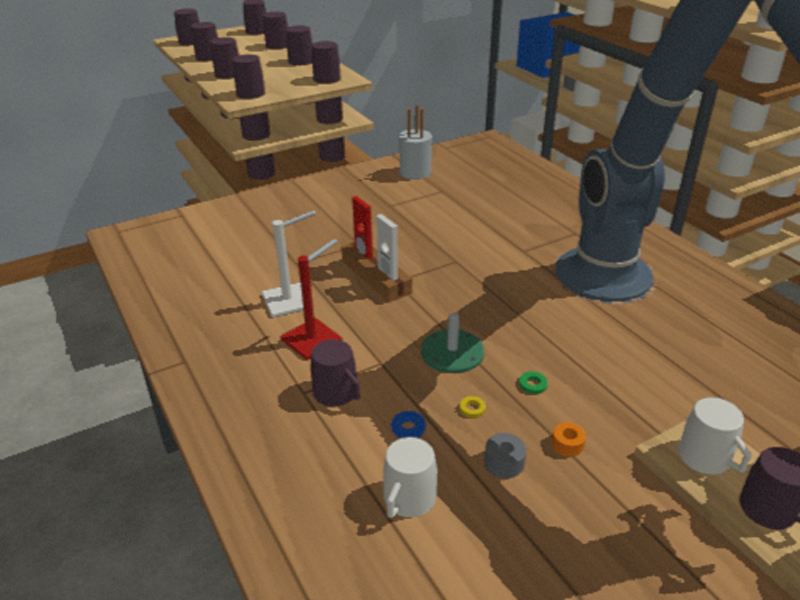

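View pics/top0.png

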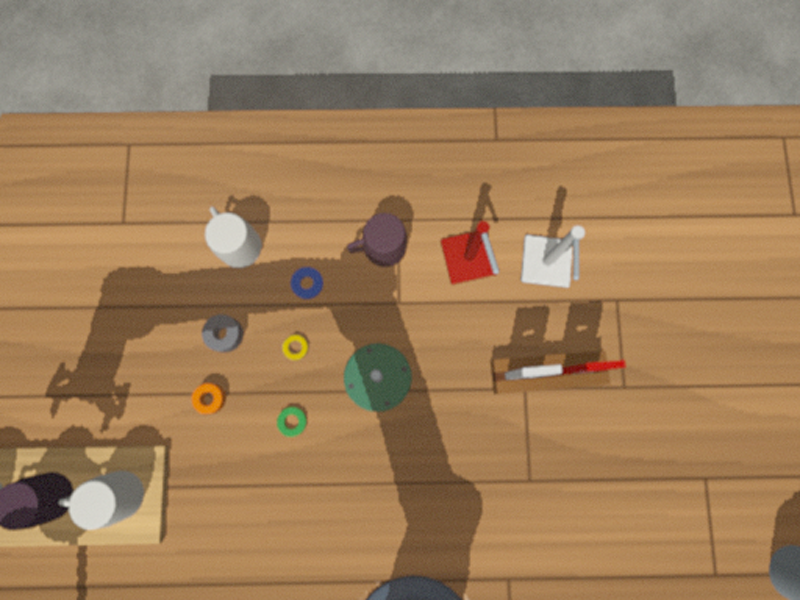

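The scene view shows all four rings and the clamp, at (505,455), (408,425), (533,382), (472,407) and (569,438). The top view (x up, y left) shows the post at (376,376), the pegs at (488,250) and (563,245) pointing towards the robot, and the gauges at (540,371) white and (605,367) red. Next I measure from the depth data.

```bash
cat > h.py <<'E'
import numpy as np, cv2
def cloud(f):
    R,t=np.array(f["R"]),np.array(f["t"]); z=np.array(f["range_z"]); v,u=np.mgrid[0:384,0:512]
    P=np.stack([(u-f["cx"])/f["fx"]*z,(v-f["cy"])/f["fy"]*z,z],-1)
    W=(P-t)@R; W[z<=0]=np.nan; return W
OD=dict(a=(66,38),b=(60,12),c=(53,12),d=(46,12),clamp=(54,28))
def mask(f,k):
    h=cv2.cvtColor(np.array(f["image"]),cv2.COLOR_RGB2HSV).astype(int); H,S,V=h[...,0],h[...,1],h[...,2]
    rng=dict(b=(100,128,120,30),c=(50,80,120,60),d=(24,35,170,60),clamp=(6,15,215,80))
    if k=='a': return (S<70)&(V>20)
    lo,hi,s,v=rng[k]; return (H>=lo)&(H<=hi)&(S>s)&(V>v)
def rings(f,keys='a b c d clamp'.split(),box=(0.3,0.8,0.05,0.5),zb=0.):
    W=cloud(f); out={}
    for k in keys:
        od,ht=OD[k]; od/=1000; ht/=1000
        m=mask(f,k)&(W[...,0]>box[0])&(W[...,0]<box[1])&(W[...,1]>box[2])&(W[...,1]<box[3])&(abs(W[...,2]-ht-zb)<.006)
        n,l,st,c=cv2.connectedComponentsWithStats(m.astype(np.uint8))
        if n<2: out[k]=None; continue
        i=1+np.argmax(st[1:,4]); P=W[l==i]
        # intersect rays with the known top plane
        v,u=np.where(l==i); C=-f["R"].T@f["t"]
        d=np.stack([(u-f["cx"])/f["fx"],(v-f["cy"])/f["fy"],np.ones(len(u))],-1)@np.array(f["R"])
        Q=(C+d*((ht+zb-C[2])/d[:,2])[:,None])[:,:2].astype(np.float32)
        (cx,cy),r=cv2.minEnclosingCircle(Q)
        out[k]=(round(cx,4),round(cy,4),round(2e3*r,1),P[:,2].mean().round(4),len(u),((Q.min(0)+Q.max(0))/2).round(4).tolist())
    return out
E
python3 - <<'E'
from h import *
for n in ["top","scene"]:
    f=dict(np.load(n+"0.npz")); W=cloud(f); h=cv2.cvtColor(f["image"],cv2.COLOR_RGB2HSV); 
    print(n,"bench z",np.nanmedian(W[150:250,100:300,2]))
    for k,v in rings(f).items(): print(k,v)
    X,Y,Z=W[...,0],W[...,1],W[...,2]
    sat=h[...,1]
    def rep(s,m):
        P=W[m]; print(s,len(P), P.mean(0).round(4) if len(P) else'', P.min(0).round(4) if len(P) else'', P.max(0).round(4) if len(P) else '')
    near=(abs(X-.45)<.15)&(abs(Y)<.12)
    rep("base",near&(abs(Z-.012)<.004)&(h[...,0]>50)&(h[...,0]<95)&(sat>60))
    rep("posttop",near&(Z>.086)&(Z<.11))
    for nm,c in (("red",(sat>120)&((h[...,0]<5)|(h[...,0]>174))),("white",(sat<70)&(h[...,2]>90))):
        rep(nm+" gauge top",c&(Y<-.1)&(X<.54)&(X>.35)&(Z>.15))
        m=c&(Y<-.05)&(X<.54)&(X>.35)&(Z>.06); rep(nm+" gauge",m)
        rep(nm+" base",c&(Y<-.03)&(X>.5)&(abs(Z-.012)<.006))
        rep(nm+" coltop",(Y<-.03)&(X>.55)&(Z>.185)&(Z<.25)&c)
    steel=(Y<-.03)&(X>.54)&(Z>.1)&(Z<.26)&(sat<80); rep("steel",steel)
E
```

```text
top bench z -0.00038718635239759795
a (0.5241, 0.3334, 65.6, np.float64(0.0369), 372, [0.5246999859809875, 0.33399999141693115])
b (0.6193, 0.1855, 54.4, np.float64(0.0109), 179, [0.6189000010490417, 0.1858000010251999])
c (0.3682, 0.2084, 48.8, np.float64(0.0111), 152, [0.36730000376701355, 0.20819999277591705])
d (0.4989, 0.2049, 45.0, np.float64(0.0109), 136, [0.49889999628067017, 0.20520000159740448])
clamp (0.4043, 0.3293, 8.6, np.float64(0.0248), 5, [0.4043000042438507, 0.3294000029563904])
base 1061 [0.4426 0.0576 0.0114] [ 0.3879 -0.0026  0.008 ] [0.5002 0.116  0.0158]
posttop 43 [0.4433 0.0561 0.0907] [0.4353 0.0462 0.0878] [0.451  0.0645 0.0939]
red gauge top 122 [ 0.45   -0.2963  0.1665] [ 0.4427 -0.3302  0.1502] [ 0.4566 -0.271   0.1701]
red gauge 165 [ 0.4495 -0.2906  0.1518] [ 0.4427 -0.3302  0.0608] [ 0.4566 -0.2704  0.1701]
red base 599 [ 0.6593 -0.1093  0.0113] [ 0.6165 -0.1599  0.0061] [ 0.7108 -0.0682  0.0171]
red coltop 46 [ 0.6653 -0.1151  0.1932] [ 0.657  -0.1239  0.186 ] [ 0.6743 -0.1071  0.1974]
white gauge top 136 [ 0.4432 -0.2002  0.1667] [ 0.4367 -0.2317  0
[... 1209 characters left out ...]
462 -0.3364  0.06  ] [ 0.4614 -0.2653  0.1708]
red base 388 [ 0.6749 -0.112   0.0115] [ 0.6195 -0.1609  0.0062] [ 0.7185 -0.0593  0.0171]
red coltop 34 [ 0.669  -0.1104  0.1924] [ 0.6584 -0.1241  0.1853] [ 0.6776 -0.1025  0.1981]
white gauge top 603 [ 0.4565 -1.674   0.1942] [ 0.3506 -1.9845  0.15  ] [ 0.5395 -0.1644  0.2521]
white gauge 1159 [ 0.4599 -1.3862  0.1535] [ 0.3506 -1.9864  0.0601] [ 0.5399 -0.1644  0.2521]
white base 554 [ 0.7105 -0.9182  0.0115] [ 0.5006 -1.986   0.006 ] [ 1.0448 -0.2108  0.018 ]
white coltop 1182 [ 0.754  -1.735   0.2149] [ 0.5504 -1.9925  0.185 ] [ 0.9905 -0.1094  0.2499]
steel 2909 [ 0.7613 -1.7767  0.1787] [ 0.5402 -1.9925  0.1001] [ 1.0173 -0.1094  0.2598]
```

```bash
python3 - <<'E'
import cv2
a=cv2.imread("pics/top0.png")[200:420,420:660]; import numpy as np
from h import *
f=dict(np.load("scene0.npz"));b=f["image"][110:235,150:270,::-1]
f2=dict(np.load("top0.npz"));a=f2["image"][130:260,270:420,::-1]
A=cv2.resize(a,None,fx=3.2,fy=3.2,interpolation=2);B=cv2.resize(b,None,fx=2.6*416/325,fy=416/125,interpolation=2)
cv2.imwrite("pics/c1.png",np.hstack([A,B[:, :320]]) if 0 else np.hstack([cv2.resize(a,(440,381)),cv2.resize(b,(360,381))]))
E
```

```text
(no output)
```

View pics/c1.png

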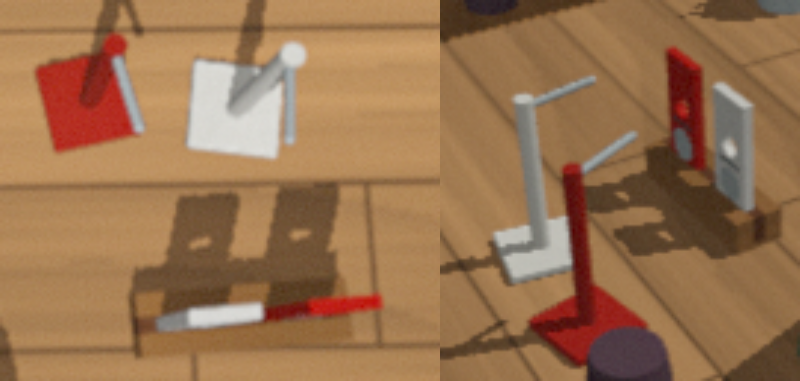

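The crop shows both pegs leaving their columns at the top towards −x, rising slightly, and the two plates in line with their normals close to x. The two fixed cameras disagree by a few mm, so I take close-up wrist views.

```bash
python3 - <<'E'
from plant import robot
import cv2,numpy as np
def shot(n,p,yaw):
    robot.goto(p,[np.pi,0,yaw]); f=robot.grab_frame("wrist"); np.savez(n+".npz",**f,tcp=robot.sense()["tcp_pos"],rot=robot.sense()["tcp_rot"])
    print(n,f["fx"],f["cx"],f["cy"],f["R"].round(3).tolist(),(-f["R"].T@f["t"]).round(4),robot.sense()["tcp_pos"],robot.sense()["tcp_rot"],robot.sense()["t"],robot.nose_length)
    return f["image"][:,:,::-1]
a=shot("w1",[.47,.22,.25],0)
b=shot("w2",[.55,-.2,.38],0)
cv2.imwrite("pics/w12.png",cv2.resize(np.vstack([a,b]),(400*1,600))) if 0 else None
cv2.imwrite("pics/w1.png",cv2.resize(a,(768,576)));cv2.imwrite("pics/w2.png",cv2.resize(b,(768,576)))
E
```

```text
w1 297.3186396354542 257.5443460020119 195.4704771393459 [[1.0, 0.003, -0.001], [0.003, -0.96, 0.28], [0.0, -0.28, -0.96]] [0.4683 0.2932 0.3807] [0.46962641 0.22167316 0.24983619] [-3.14144242e+00  1.97511071e-04  3.08232627e-03] 1.9833 0.011
w2 297.3186396354542 257.5443460020119 195.4704771393459 [[1.0, 0.002, -0.002], [0.003, -0.96, 0.279], [-0.001, -0.279, -0.96]] [ 0.5493 -0.1269  0.5103] [ 0.55051747 -0.19819382  0.3793988 ] [-3.14078080e+00  8.53731274e-04  2.87146515e-03] 3.675 0.011
```

View pics/w1.png

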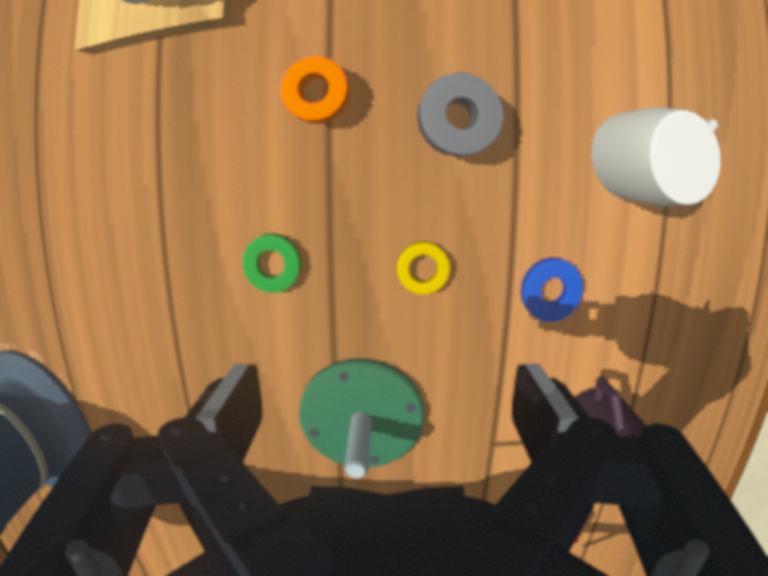

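View pics/w2.png

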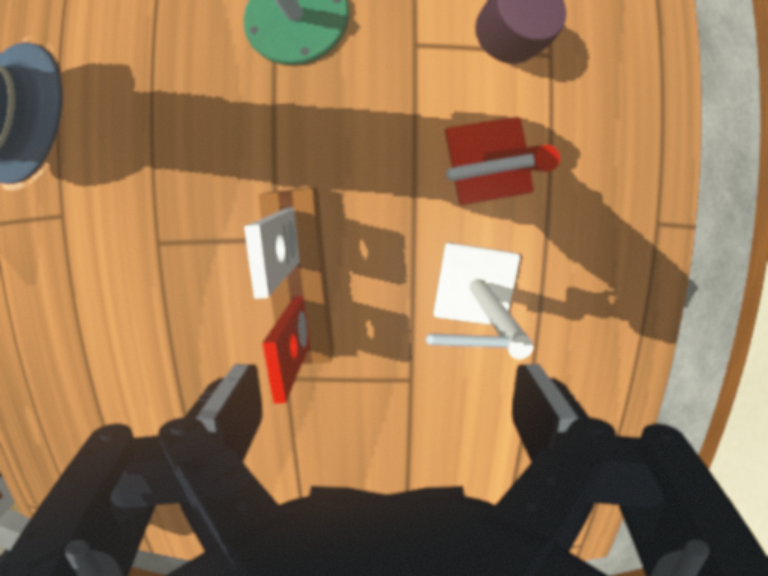

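w1 shows the rings at orange (314,89), grey (461,114), green (271,263), yellow (424,268) and blue (553,289), with the post tip at (356,468). In w2 the peg of the red stand runs (450,173)–(545,157), that of the white stand (430,339)–(518,346). Both gauge plates have their faces nearly along x.

```bash
cat > h.py <<'E'
import numpy as np, cv2
from scipy.optimize import least_squares
def rays(f,u,v):
    x=(u-f["cx"])/f["fx"]; y=(v-f["cy"])/f["fy"]
    if abs(f["fx"]-297.3)<3:
        th=np.hypot(x,y)+1e-9; k=np.tan(th)/th; x,y=x*k,y*k
    return np.stack([x,y,np.ones_like(x)],-1)
def plane(f,u,v,z):
    R=np.array(f["R"]); C=-R.T@f["t"]; d=rays(f,np.asarray(u,float),np.asarray(v,float))@R
    return C+d*((z-C[2])/d[...,2])[...,None]
def cloud(f):
    z=np.array(f["range_z"]); v,u=np.mgrid[0:384,0:512]
    P=rays(f,u.astype(float),v.astype(float))*z[...,None]
    W=(P-f["t"])@np.array(f["R"]); W[z<=0]=np.nan; return W
OD=dict(a=(66,38),b=(60,12),c=(53,12),d=(46,12),clamp=(54,28))
def mask(f,k):
    h=cv2.cvtColor(np.array(f["image"]),cv2.COLOR_RGB2HSV).astype(int); H,S,V=h[...,0],h[...,1],h[...,2]
    rng=dict(b=(100,128,90,20),c=(50,75,120,40),d=(24,35,150,50),clamp=(6,17,200,60),base=(60,95,60,20))
    if k in('a','post'): return (S<70)&(V>20)
    lo,hi,s,v=rng[k]; return (H>=lo)&(H<=hi)&(S>s)&(V>v)
def circ(Q,r0):
    c0=(Q.min(0)+Q.max(0))/2
    s=least_squares(lambda p:np.hypot(Q[:,0]-p[0],Q[:,1]-p[1])-p[2],[*c0,r0],loss="soft_l1",f_scale=.001).x
    return s
def ring(f,k,near=None,ztop=None,tol=.007,rad=.06):
    """centre (x,y), outside diameter and mean height of a ring's top face"""
    od,ht=OD.get(k,(0,0)) if k not in('base','post') else {'base':(124,12),'post':(20,92)}[k]
    zt=ht/1e3 if ztop is None else ztop
    W=cloud(f); m=mask(f,k)&(abs(W[...,2]-zt)<tol)
    if near is not None: m&=np.hypot(W[...,0]-near[0],W[...,1]-near[1])<rad
    n,l,st,_=cv2.connectedComponentsWithStats(m.astype(np.uint8))
    if n<2: return None
    i=1+np.argmax(st[1:,4]); mm=(l==i).astype(np.uint8)
    c=max(cv2.findContours(mm,cv2.RETR_EXTERNAL,cv2.CHAIN_APPROX_NONE)[0],key=len)
    hl=cv2.convexHull(c)[:,0].astype(float)
    Q=plane(f,hl[:,0],hl[:,1],zt)[:,:2]; s=circ(Q,od/2e3)
    hole=circ0=None
    cs=cv2.findContours(mm,cv2.RETR_CCOMP,cv2.CHAIN_APPROX_NONE)[0]
    return s[0].round(4),s[1].round(4),(2e3*s[2]).round(1),np.nanmean(W[l==i][:,2]).round(4),int(mm.sum())
E
python3 - <<'E'
from h import *
f=dict(np.load("w1.npz")); f2=dict(np.load("w2.npz")); ft=dict(np.load("top0.npz"))
near=dict(a=(.525,.334),b=(.62,.186),c=(.37,.209),d=(.499,.205),clamp=(.405,.35),base=(.444,.057),post=(.444,.057))
for k,n in near.items():
    print(k,[tuple(map(float,r)) if r else r for r in (ring(f,k,n,rad=.09),ring(ft,k,n,rad=.09))])
W=cloud(f2);h=cv2.cvtColor(f2["image"],cv2.COLOR_RGB2HSV);X,Y,Z=W[...,0],W[...,1],W[...,2];S=h[...,1]
red=(S>120)&((h[...,0]<5)|(h[...,0]>174)); white=(S<70)&(h[...,2]>90)
def pca(P):
    c=P.mean(0);u,s,v=np.linalg.svd(P-c,full_matrices=False);return v
def rep(s,m):
    P=W[m]; print(s,len(P),P.mean(0).round(4),P.min(0).round(4),P.max(0).round(4)); return P
for nm,c in(("red",red),("white",white)):
    m=c&(Y<-.1)&(X<.54)&(X>.35); 
    t=m&(Z>.163); P=rep(nm+" top",t)
    n,l,st,_=cv2.connectedComponentsWithStats(t.astype(np.uint8)); i=1+np.argmax(st[1:,4]); v,u=np.where(l==i)
    print("  minAreaRect",cv2.minAreaRect((plane(f2,u,v,.17)[:,:2]*1e3).astype(np.float32)), np.nanmedian(Z[l==i]))
    face=m&(Z>.07)&(Z<.155); P=rep(nm+" face",face)
    v=pca(P); print("  normal",v[2].round(4))
    m=(X>.53)&(X<.75)&(Z>.125)&(Z<.25)&(abs(Y+(.11 if nm=="red" else .26))<.075)
    ct=m&(c)&(Z>.183)&(X>.63); 
    P=rep(nm+" coltop",ct)
    peg=m&(S<90)&(X<.65); P=rep(nm+" peg",peg&(X>.57)); 
E
```

```text
a [(0.5249, 0.3359, 64.7, 0.037, 2056.0), (0.5239, 0.3332, 64.9, 0.0368, 376.0)]
b [(0.618, 0.1896, 58.5, 0.0109, 1087.0), (0.6186, 0.1858, 55.7, 0.0108, 221.0)]
c [(0.3679, 0.2124, 50.8, 0.0112, 859.0), (0.3679, 0.2089, 46.8, 0.0111, 153.0)]
d [(0.4993, 0.2084, 44.6, 0.011, 673.0), (0.4988, 0.2049, 43.9, 0.0109, 136.0)]
clamp [(0.4107, 0.3575, 53.0, 0.027, 1195.0), (0.4099, 0.3544, 52.1, 0.0267, 172.0)]
base [(0.4439, 0.0613, 120.2, 0.0112, 3889.0), (0.4433, 0.057, 115.7, 0.0113, 952.0)]
post [(0.4441, 0.0624, 19.9, 0.0899, 164.0), (0.4434, 0.056, 18.0, 0.0907, 43.0)]
red top 336 [ 0.4514 -0.2974  0.1671] [ 0.4443 -0.3278  0.1635] [ 0.4587 -0.2698  0.1693]
  minAreaRect ((452.24554443359375, -296.80352783203125), (11.49370288848877, 58.35440444946289), 3.589547872543335) 0.16723229421780786
red face 194 [ 0.4524 -0.2878  0.1042] [ 0.446  -0.3158  0.0712] [ 0.4576 -0.2691  0.1549]
  normal [9.934e-01 1.144e-01 3.000e-04]
red coltop 142 [ 0.6654 -0.1146  0.194 ] [ 0.6558 -0.1237  0.1855] [ 0.6746 -0.1067  0.1958]
red peg 438 [ 0.6191 -0.1253  0.1979] [ 0.5896 -0.1344  0.1875] [ 0.6497 -0.1145  0.2051]
white top 1027 [ 0.4734 -0.1933  0.2921] [ 0.4356 -0.2305  0.1632] [ 0.5058 -0.1706  0.4748]
  minAreaRect ((444.72772216796875, -199.63970947265625), (13.86631965637207, 59.88554000854492), 3.6203277111053467) 0.16721160088886344
white face 721 [ 0.4485 -0.1995  0.1142] [ 0.4358 -0.3059  0.0701] [ 0.4572 -0.1704  0.1549]
  normal [ 0.9954  0.0947 -0.0118]
white coltop 334 [ 0.6498 -0.2603  0.1925] [ 0.6304 -0.272   0.1831] [ 0.665  -0.2522  0.1961]
white peg 596 [ 0.6222 -0.2566  0.1878] [ 0.5787 -0.2702  0.1259] [ 0.65   -0.2481  0.205 ]
```

```bash
cat >> h.py <<'E'
from plant import robot
D=[np.pi,0,0]
def tcp(): return robot.sense()["tcp_pos"]
def settle():
    robot.sleep(.25)
def look(k,xy,z=.22,**kw):
    robot.goto([xy[0],xy[1],z],D); settle()
    f=robot.grab_frame("wrist"); return ring(f,k,xy,**kw),f
E
python3 - <<'E'
from h import *
f=None
for k in("base","post"):
    if f is None: r,f=look(k,(.4437,.0595),rad=.09)
    else: r=ring(f,k,(.4437,.0595))
    print(k,r,tcp())
np.savez("wpost.npz",**f)
ra,f=look("a",(.5245,.335)); print(ra,tcp(),robot.sense()["tcp_rot"],-f["R"].T@f["t"])
W=(ra[0],ra[1])
robot.grip(.9); robot.goto([W[0],W[1],.08],D)
c=robot.move_straight([W[0],W[1],-.005],vel=.04,contact_N=5); print("touch",c,tcp(),robot.sense()["opening"],robot.sense()["wrist_force"])
print(robot.sense()["t"])
E
```

```text
base (np.float64(0.4435), np.float64(0.0585), np.float64(119.3), np.float64(0.0112), 7086) [0.44420623 0.05888896 0.22024604]
post (np.float64(0.4435), np.float64(0.0592), np.float64(19.3), np.float64(0.0902), 352) [0.44420623 0.05888896 0.22024604]
(np.float64(0.5256), np.float64(0.3377), np.float64(65.0), np.float64(0.037), 2418) [0.52472741 0.33401386 0.22046775] [-3.14103737e+00 -2.52995364e-04 -1.57023301e-03] [0.52381486 0.40499843 0.35142751]
touch True [0.52562775 0.33773141 0.00118382] 0.9013808434394123 [-1.14699798 -0.62811097  5.89509597]
9.2417
```

```bash
python3 - <<'E'
from h import *
x,y=.5256,.3377
robot.move_straight([x,y,.016]); robot.grip(.6,40); settle(); s=robot.sense();print(s["opening"],s["tcp_pos"])
robot.grip(.95)
robot.move_straight([x,y,.1]);
r,f=look("a",(x,y)); print(r,tcp())
robot.move_straight([x,y,.016],vel=.2); robot.grip(.6,60); s=robot.sense();print(s["opening"],s["tcp_pos"])
robot.move_straight([x,y,.16]); settle(); print(tcp(),robot.sense()["opening"],robot.sense()["wrist_force"],robot.sense()["t"])
f=robot.grab_frame("wrist"); cv2.imwrite("pics/held.png",f["image"][:,:,::-1])
E
```

```text
0.7714371810220451 [0.5259326  0.33787751 0.01659086]
(np.float64(0.5245), np.float64(0.3378), np.float64(65.0), np.float64(0.0371), 2417) [0.5250383  0.33745734 0.21861003]
0.7672073963333557 [0.52637635 0.33827618 0.01810666]
[0.52535778 0.33744472 0.15925602] 0.7628130384759116 [-0.01782387  0.89702167 -1.43277496] 14.6833
```

View pics/held.png

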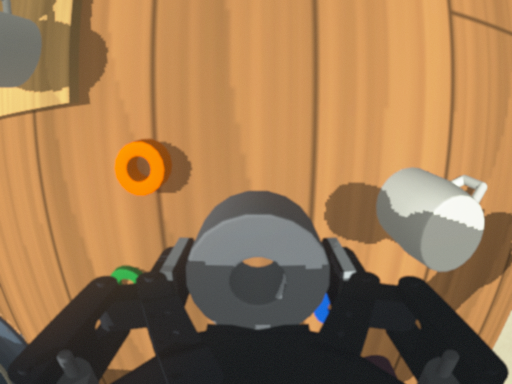

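The view shows the grey ring held squarely between the jaws at (258,265). Now I thread it.

```bash
cat >> h.py <<'E'
def thread(x,y,zhome,ztip,N=8):
    """lower a held ring over the post; spiral search if it lands on the tip. zhome, ztip: TCP z at home / tip contact"""
    robot.goto([x,y,ztip+.03],D); robot.move_straight([x,y,ztip+.012])
    settle()
    offs=[(0,0)]+[(r*np.cos(a),r*np.sin(a)) for r in(.0015,.003) for a in np.arange(0,6.2,np.pi/3)]
    for dx,dy in offs:
        robot.move_straight([x+dx,y+dy,ztip+.008],vel=.05) 
        c=robot.move_straight([x+dx,y+dy,ztip-.012],vel=.05,contact_N=N)
        print("try",(round(dx,4),round(dy,4)),c,tcp().round(4),robot.sense()["wrist_force"].round(1))
        if not c: break
    else: return False
    c=robot.move_straight([x+dx,y+dy,zhome-.008],vel=.05,contact_N=N)
    print("home",c,tcp().round(4),zhome,robot.sense()["wrist_force"].round(1),robot.sense()["t"]); return dx,dy
E
python3 - <<'E'
from h import *
print(thread(.4446,.0586,.029,.109))
E
```

```text
try (0, 0) False [0.4445 0.0584 0.0967] [ 0.7  0.5 -1.5]
home True [0.4444 0.0584 0.0301] 0.029 [-0.2 -0.5  5.2] 18.375
(0, 0)
```

```bash
cat >> h.py <<'E'
PX,PY=.4446,.0586
def release(o,up=.2):
    robot.grip(o); p=tcp(); robot.move_straight([p[0],p[1],up],vel=.25)
def pick(k,xy,o,dz,look_z=.22):
    r,f=look(k,xy,look_z); print(k,r,tcp().round(4))
    if r is None or abs(r[2]-OD[k][0])>5: raise SystemExit("not seen well")
    if np.hypot(r[0]-xy[0],r[1]-xy[1])>.015: # off centre: look again straight above
        r,f=look(k,r[:2],look_z); print(k,r)
    x,y=r[0]+.0012,r[1]; robot.grip(o)
    robot.move_straight([x,y,.05],vel=.25)
    c=robot.move_straight([x,y,-.012],vel=.04,contact_N=5); zt=tcp()[2]
    robot.move_straight([x,y,zt+dz],vel=.05); settle(); robot.grip(.2,60); settle(); s=robot.sense()
    zg=s["tcp_pos"][2]; print("touch",c,zt,"grip z",zg,"opening",s["opening"])
    robot.move_straight([x,y,.18],vel=.25); print("lifted",robot.sense()["opening"],robot.sense()["t"])
    return zg
E
python3 - <<'E'
from h import *
release(.95)
r,f=look("a",(PX,PY),ztop=.05); print("a on post",r)
zg=pick("b",(.618,.187),.85,.005)
print(thread(PX,PY,zg+.05,zg+.092))
E
```

```text
a on post (np.float64(0.443), np.float64(0.0578), np.float64(65.4), np.float64(0.0491), 2475)
b (np.float64(0.6198), np.float64(0.1889), np.float64(58.0), np.float64(0.0111), 1573) [0.6176 0.1863 0.2208]
touch True 0.00263171061547743 grip z 0.008381107663029963 opening 0.6733733423643106
lifted 0.6733050671624041 25.325
try (0, 0) False [0.4445 0.0584 0.0881] [ 0.2 -0.1 -0.8]
home True [0.4443 0.0587 0.0583] 0.058381107663029966 [-1.8  0.2  8.9] 28.1417
(0, 0)
```

```bash
python3 - <<'E'
from h import *
release(.9)
for z in(.22,.18,.05,.01,-.012): print(z,robot.inverse_kinematics([.3685,.2105,z],D) is not None)
r,f=look("a",(PX,PY),ztop=.05); print("a",r)
r=ring(f,"b",(PX,PY),ztop=.062); print("b on post",r)
zg=pick("c",(.368,.2105),.75,.005)
print(thread(PX,PY,zg+.062,zg+.092))
E
```

```text
0.22 True
0.18 True
0.05 True
0.01 True
-0.012 True
a (np.float64(0.443), np.float64(0.0582), np.float64(64.9), np.float64(0.0484), 243)
b on post (np.float64(0.4429), np.float64(0.059), np.float64(59.3), np.float64(0.0611), 2103)
c (np.float64(0.3671), np.float64(0.2124), np.float64(50.7), np.float64(0.0112), 1119) [0.3687 0.2095 0.22  ]
touch True 0.004924887734640149 grip z 0.010501554744607811 opening 0.5881987060680787
lifted 0.5841178085036299 34.825
try (0, 0) False [0.4445 0.0583 0.0902] [-0.  -0.2 -0.9]
home True [0.4447 0.0588 0.0715] 0.07250155474460782 [-0.2 -0.  -0.6] 37.3
(0, 0)
```

```bash
python3 - <<'E'
from h import *
release(.8)
r,f=look("c",(PX,PY),ztop=.074); print("c on post",r)
zg=pick("d",(.499,.206),.68,.005)
print(thread(PX,PY,zg+.074,zg+.092))
E
```

```text
c on post (np.float64(0.4433), np.float64(0.0584), np.float64(51.4), np.float64(0.0732), 1619)
d (np.float64(0.4996), np.float64(0.2082), np.float64(44.7), np.float64(0.011), 803) [0.499  0.205  0.2203]
touch True 0.006447205056867008 grip z 0.011907569121921811 opening 0.4996907874900185
lifted 0.5033609432235604 43.8167
try (0, 0) False [0.4445 0.0584 0.0916] [0.2 0.3 0.4]
home True [0.446  0.0587 0.0857] 0.08590756912192181 [-0.4  1.4  3.8] 46.0833
(0, 0)
```

```bash
python3 - <<'E'
from h import *
release(.7)
r,f=look("d",(PX,PY),ztop=.086); print("d on post",r)
zg=pick("clamp",(.4102,.356),.78,.009)
ztip=zg+.092; x,y=PX,PY
robot.goto([x,y,ztip+.03],D); robot.move_straight([x,y,ztip+.01]); settle()
for dx,dy in [(0,0)]+[(r*np.cos(a),r*np.sin(a)) for r in(.0015,.003) for a in np.arange(0,6.2,np.pi/3)]:
    robot.move_straight([x+dx,y+dy,ztip+.006],vel=.05)
    c=robot.move_straight([x+dx,y+dy,ztip-.014],vel=.04,contact_N=8); z=tcp()[2]
    print((dx,dy),c,"above home mm",1e3*(z-zg-.086),robot.sense()["wrist_force"].round(1),robot.sense()["t"])
    if z<zg+.088: break
E
```

```text
d on post (np.float64(0.4441), np.float64(0.0589), np.float64(45.3), np.float64(0.0849), 1334)
clamp (np.float64(0.4101), np.float64(0.3593), np.float64(53.4), np.float64(0.027), 1420) [0.4107 0.3551 0.2202]
touch True 0.004320025506109703 grip z 0.013751945741662875 opening 0.6149602348925843
lifted 0.6186855333309611 53.0917
(0, 0) True above home mm -0.059931698902296326 [-1.9  0.9 11.5] 55.425
```

```bash
python3 - <<'E'
from h import *
release(.8,up=.28)
r,f=look("clamp",(PX,PY),z=.3,ztop=.114); print("clamp on post",r)
print(ring(f,"d",(PX,PY),ztop=.086,rad=.04))
for n,p in dict(gw=(.4445,-.2,.36),gr=(.4515,-.297,.36),pw=(.625,-.258,.4),pr=(.625,-.123,.4)).items():
    robot.goto(p,D); settle(); f=robot.grab_frame("wrist"); np.savez(n+".npz",**f); print(n,tcp())
print(robot.sense()["t"])
E
python3 - <<'E'
from h import *
ims=[]
def rgb(n):
    f=dict(np.load(n+".npz")); W=cloud(f);h=cv2.cvtColor(f["image"],cv2.COLOR_RGB2HSV); return f,W,h
for n in("gw","gr"):
    f,W,h=rgb(n);X,Y,Z=W[...,0],W[...,1],W[...,2];S=h[...,1]
    c=(S<70)&(h[...,2]>90) if n=="gw" else (S>120)&((h[...,0]<5)|(h[...,0]>174))
    y0=-.2 if n=="gw" else -.297
    t=c&(abs(Z-.168)<.005)&(abs(X-.447)<.03)&(abs(Y-y0)<.045)
    k,l,st,_=cv2.connectedComponentsWithStats(t.astype(np.uint8)); i=1+np.argmax(st[1:,4]); v,u=np.where(l==i)
    print(n,cv2.minAreaRect((plane(f,u,v,.169)[:,:2]*1e3).astype(np.float32)),np.nanmean(Z[l==i]),np.nanmean(X[l==i]),np.nanmean(Y[l==i]),len(u))
    ims.append(f["image"])
for n,y0 in(("pw",-.258),("pr",-.123)):
    f,W,h=rgb(n);X,Y,Z=W[...,0],W[...,1],W[...,2]
    m=(X>.57)&(X<.69)&(abs(Y-y0)<.05)&(Z>.165)&(Z<.23)
    P=W[m]; print(n,len(P),P.min(0).round(4),P.max(0).round(4))
    for lo in np.arange(.575,.69,.01):
        q=P[(P[:,0]>lo)&(P[:,0]<lo+.01)]
        if len(q): print("  x %.3f n%d y %.4f [%.4f %.4f] ztop %.4f"%(q[:,0].mean(),len(q),q[:,1].mean(),q[:,1].min(),q[:,1].max(),np.percentile(q[:,2],90)))
    ims.append(f["image"])
g=np.vstack([np.hstack(ims[:2]),np.hstack(ims[2:])])[:,:,::-1]
cv2.imwrite("pics/four.png",cv2.resize(g,(800,600),interpolation=3))
E
```

```text
clamp on post (np.float64(0.4435), np.float64(0.0592), np.float64(52.8), np.float64(0.1126), 221)
(np.float64(0.4464), np.float64(0.0935), np.float64(29.6), np.float64(0.0912), 1)
gw [ 0.44484793 -0.1989055   0.35980653]
gr [ 0.45196901 -0.29578258  0.3600901 ]
pw [ 0.6239911  -0.25857252  0.40069128]
pr [ 0.62462498 -0.12451243  0.40012433]
61.225
gw ((443.2257995605469, -199.5572052001953), (11.938055992126465, 60.531681060791016), 4.039965629577637) 0.16719742629488457 0.4431831159490765 -0.19933951119254906 575
gr ((450.7379150390625, -298.7900085449219), (10.754179954528809, 59.03104782104492), 4.2217583656311035) 0.16720335322960217 0.45048883496481407 -0.2978546722364124 480
pw 749 [ 0.5785 -0.272   0.1651] [ 0.6652 -0.2484  0.2051]
  x 0.582 n42 y -0.2521 [-0.2571 -0.2484] ztop 0.2049
  x 0.590 n72 y -0.2528 [-0.2573 -0.2484] ztop 0.2036
  x 0.600 n71 y -0.2544 [-0.2591 -0.2503] ztop 0.2011
  x 0.610 n62 y -0.2557 [-0.2610 -0.2514] ztop 0.1990
  x 0.620 n69 y -0.2568 [-0.2624 -0.2528] ztop 0.1973
  x 0.630 n70 y -0.2583 [-0.2628 -0.2543] ztop 0.1950
  x 0.640 n63 y -0.2598 [-0.2646 -0.2558] ztop 0.1927
  x 0.651 n159 y -0.2603 [-0.2720 -0.2524] ztop 0.1949
  x 0.659 n137 y -0.2608 [-0.2720 -0.2523] ztop 0.1951
  x 0.665 n4 y -0.2624 [-0.2644 -0.2598] ztop 0.1947
pr 755 [ 0.5907 -0.1347  0.1651] [ 0.6761 -0.1048  0.2052]
  x 0.593 n28 y -0.1301 [-0.1346 -0.1265] ztop 0.2050
  x 0.600 n73 y -0.1290 [-0.1347 -0.1245] ztop 0.2041
  x 0.610 n71 y -0.1267 [-0.1316 -0.1221] ztop 0.2013
  x 0.620 n73 y -0.1245 [-0.1300 -0.1199] ztop 0.1993
  x 0.630 n63 y -0.1223 [-0.1277 -0.1180] ztop 0.1970
  x 0.640 n72 y -0.1203 [-0.1259 -0.1158] ztop 0.1951
  x 0.650 n63 y -0.1181 [-0.1231 -0.1139] ztop 0.1929
  x 0.660 n157 y -0.1135 [-0.1246 -0.1050] ztop 0.1951
  x 0.669 n150 y -0.1139 [-0.1246 -0.1048] ztop 0.1951
  x 0.676 n5 y -0.1157 [-0.1199 -0.1127] ztop 0.1941
```

View pics/four.png

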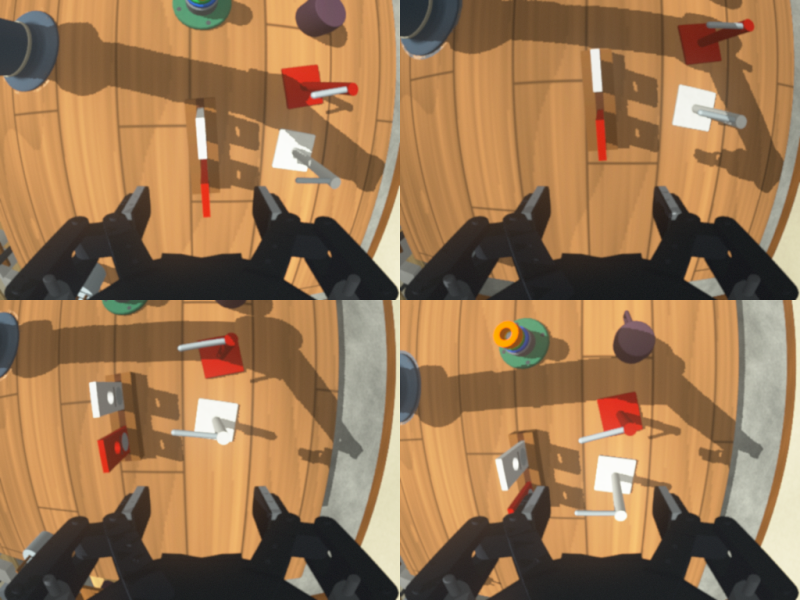

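The four views agree: white plate top centre near (.443,−.1996), red near (.451,−.298), both yawed about 4°. The white peg has yaw −7.6° and mid point (.616,−.257,.1945), the red peg yaw +11.9° and mid (.628,−.1227,.194). The orange clamp sits on the stack at (507,335) in the lower right view.

```bash
cat >> h.py <<'E'
def hang(g,gyaw,col,zroot,pyaw,via):
    B=.0012; zp=.1515; hole=zp-.1085
    o=[np.pi,0,gyaw]; x,y=g[0]+B,g[1]
    robot.goto([x,y,.25],o); robot.grip(.45); settle()
    c=robot.move_straight([x,y,zp],vel=.1,contact_N=8); print("down",c,tcp().round(4))
    if c: return
    settle(); robot.grip(0.,80); settle(); print("grip",robot.sense()["opening"])
    robot.move_straight([x,y,.2488],vel=.1); print("lifted",robot.sense()["opening"],robot.sense()["wrist_force"].round(1))
    op=[np.pi,0,pyaw]; ax=np.array([np.cos(pyaw),np.sin(pyaw)])
    def P(s): 
        h=s*np.cos(.2094); p=np.array(col)-ax*h
        return [p[0]+B,p[1],zroot+s*np.sin(.2094)+hole]
    for v in via: robot.move_straight([*v,P(.1)[2]],vel=.2,attitude=op)
    robot.move_straight(P(.1),vel=.15,attitude=op); settle(); print("pre",tcp().round(4),np.round(P(.1),4))
    c=robot.move_straight(P(.04),vel=.06,contact_N=8); print("on peg",c,tcp().round(4),np.round(P(.04),4),robot.sense()["t"])
    if c: return
    p=P(.04); settle(); c=robot.move_straight([p[0],p[1],p[2]-.016],vel=.03,contact_N=4)
    print("lowered",c,"mm",1e3*(p[2]-tcp()[2]),robot.sense()["wrist_force"].round(1),robot.sense()["t"])
    f=robot.grab_frame("scene"); return f
E
python3 - <<'E'
from h import *
f=hang((.4432,-.1995),.073,(.655,-.2618),.186,-.1327,[(.50,-.2)])
if f is None: f=robot.grab_frame("scene")
cv2.imwrite("pics/hangw.png",cv2.resize(f["image"][90:250,130:330,::-1],(800,640))[:600])
E
```

```text
down False [ 0.4448 -0.1998  0.152 ]
grip 0.1250273342189797
lifted 0.12827248261910393 [-0.2  0.6 -1.8]
pre [ 0.5589 -0.2482  0.2499] [ 0.5592 -0.2489  0.2498]
on peg False [ 0.6171 -0.2568  0.2375] [ 0.6174 -0.2566  0.2373] 68.45
lowered True mm 8.852630570138519 [-0.5  0.2  3. ] 69.0833
```

View pics/hangw.png

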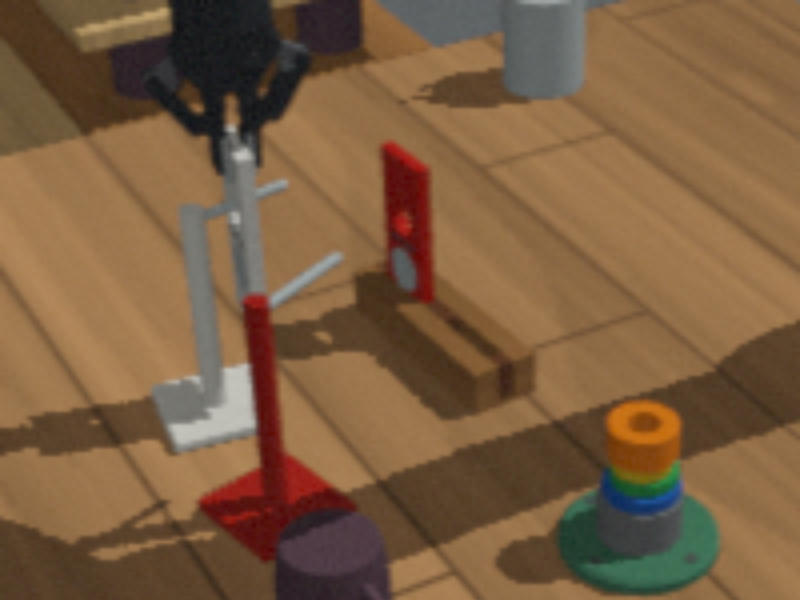

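The white plate is on its peg, whose tip shows at (285,185) beyond the plate, and the stack at (640,480) looks seated. I release it and do the red one.

```bash
python3 - <<'E'
from h import *
p=tcp(); robot.move_straight([p[0],p[1],p[2]-.001],vel=.02)
robot.grip(.4); settle(); p=tcp(); robot.move_straight([p[0],p[1],.33],vel=.12)
f=hang((.4507,-.2983),.073,(.6663,-.1145),.1855,.2077,[(.50,-.28),(.50,-.14)])
if f is None: f=robot.grab_frame("scene")
cv2.imwrite("pics/hangr.png",cv2.resize(f["image"][90:250,130:330,::-1],(800,640))[:600])
E
```

```text
down False [ 0.4523 -0.2987  0.1521]
grip 0.12450947610855305
lifted 0.12750408150760711 [-0.2 -0.3 -1.1]
pre [ 0.5711 -0.1349  0.2495] [ 0.5718 -0.1347  0.2493]
on peg False [ 0.6289 -0.1229  0.237 ] [ 0.6292 -0.1226  0.2368] 78.65
lowered True mm 8.742161058127168 [-0.  -0.6  3.9] 79.2833
```

View pics/hangr.png

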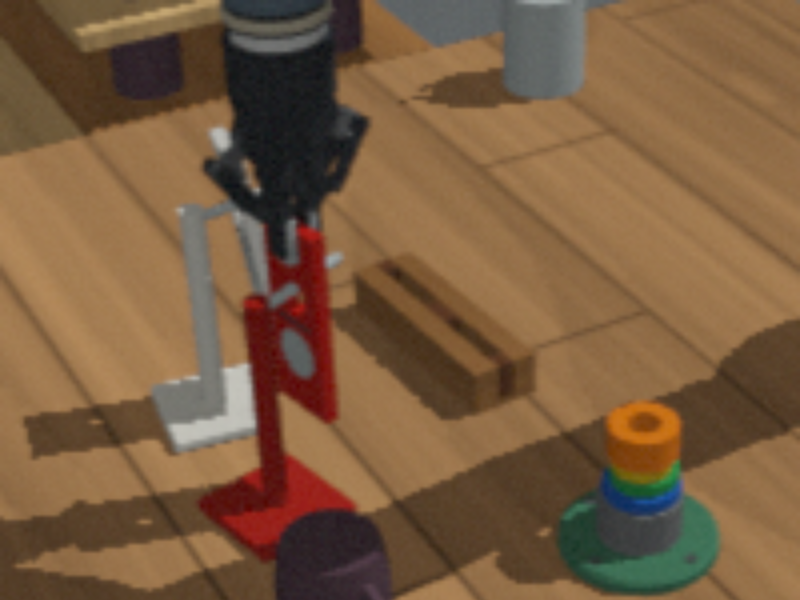

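The red plate is on its peg, with the tip showing at (335,262), and the white plate still hangs on its own. I release it, retreat and check.

```bash
python3 - <<'E'
from h import *
p=tcp(); robot.move_straight([p[0],p[1],p[2]-.001],vel=.02)
robot.grip(.4); settle(); p=tcp(); robot.move_straight([p[0],p[1],.36],vel=.12)
r,f=look("clamp",(PX,PY),z=.3,ztop=.114); print("clamp",r)
robot.goto([.42,.28,.4],D); robot.sleep(1)
s=robot.grab_frame("scene"); t=robot.grab_frame("top")
a=cv2.resize(s["image"][90:250,130:330,::-1],(500,400)); b=cv2.resize(t["image"][120:270,130:400,::-1],(500,278))
W=cloud(s);h=cv2.cvtColor(s["image"],cv2.COLOR_RGB2HSV)
cv2.imwrite("pics/fin.png",np.hstack([a,cv2.copyMakeBorder(b,0,122,0,0,cv2.BORDER_CONSTANT)])[:, :][:, :1000] if 0 else cv2.resize(np.hstack([a,cv2.copyMakeBorder(b,0,122,0,0,cv2.BORDER_CONSTANT)]),(800,320)))
print(robot.sense()["t"],robot.sense()["wrist_force"])
E
```

```text
clamp (np.float64(0.4434), np.float64(0.0591), np.float64(52.7), np.float64(0.1124), 142)
84.8417 [ 0.3185008  -0.20550134  0.04865925]
```

View pics/fin.png

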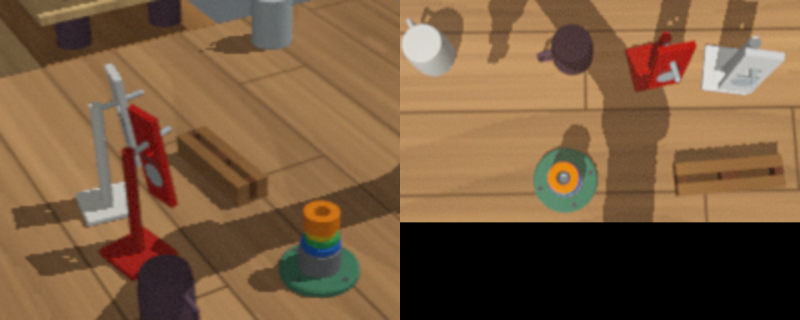

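```bash
python3 - <<'E'
from h import *
robot.goto([PX,PY,.3],D); settle(); f=robot.grab_frame("wrist"); W=cloud(f)
r=np.hypot(W[...,0]-.4434,W[...,1]-.0591); P=W[(r>.015)&(r<.025)&(W[...,2]>.1)]
A=np.c_[P[:,:2]-[.4434,.0591],np.ones(len(P))]; print(len(P),np.linalg.lstsq(A,P[:,2],rcond=None)[0])
robot.goto([.42,.28,.4],D); robot.sleep(.5); robot.close_job(); print(robot.sense()["t"])
E
```

```text
8438 [0.00572796 5.4459165  0.25912422]
the job is handed in; nothing more can be done
the job is handed in; nothing more can be done
```

I finished the job and handed it in at about 87 s of the 210 s allowed.

- **Stack:** grey, blue, green and yellow went down the post in that order, then the orange clamp. Each stopped within about 1 mm of its expected seated height. After release, every ring and the clamp showed its top face at the right height, reading 1 to 2 mm low like the camera's other heights. In the last scene picture the stack stood straight and level.
- **Gauges:** each gauge hangs by its hole on the peg of its own colour. Contact with the peg came after lowering 8.7–8.9 mm, against about 9.5 mm expected. In the final pictures, taken 1 s after the arm moved away, both were hanging free, tilted because the pegs slope.
- **Mugs:** I did not touch them, and no knocked ring turned up.

**Checks that failed or disagreed:**
- **Clamp level:** the last numeric check that the clamp is level failed. My filter picked up the gripper's own pixels, so its numbers mean nothing. That leaves the seating height and the pictures as evidence.
- **Clamp colour check:** the last reading of the clamp on the post used only 142 pixels, although its diameter and height were as expected.
- **Cameras:** the fixed and wrist cameras differed by up to about 6 mm on some positions. I worked from wrist views taken straight above each part instead.

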